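Zero the spice mill's burrs and back off three clicks

TASK

Set the spice mill for a medium grind: turn the black dial on top of the mill (the grey machine with the steel hopper) clockwise, seen from above, all the way to its stop, then turn it back anticlockwise by exactly three clicks and let go. Leave the similar dial on the white bag sealer as it is set.

Things in the scene. Friction and masses are not known exactly. Their poses are not given: they have to be found in the camera images.
- mill: spice mill, fixed to the table: grey housing 150 (x) x 240 (y) x 85 mm high with a steel top; origin at the centre of its underside, z up, x to the side away from its drawer and switch. A steel hopper, 100 mm across at most and reaching 167 mm above the table, stands on top at x +5, y +66 mm; the dial stands on top at x -15, y -62 mm
- mill_dial (a joint): angle of the mill's dial in rad: 0 at the clockwise stop (seen from above), growing anticlockwise to 1.745 at the other stop. A spring pawl clicks every 20 degrees (0.349 rad): at 0, 0.349, 0.698, 1.047, 1.396 and 1.745, and pulls a released dial into the nearest click. It turns at about 0.04 N m. Six black marks on the mill's top show the clicks; the one at the clockwise stop is longer and thicker. It starts somewhere between about 2 and 4 clicks from that stop
- mill_dial_grip (a point): point on the axis of the mill's dial, 120 mm above the table, where its grip is best pinched; turns with the dial, z up. The dial is black plastic: a disc of 58 mm diameter whose top is 94 mm above the table, and on it an upright bar grip 52 mm long, 16 mm thick, its top 130 mm above the table. The bar lies along this point's x axis; the white line on its top lies at the +x end and points at the marks
- sealer_dial_mark (a point): white mark on the bar grip of the bag sealer's dial, 22 mm from that dial's axis and 111 mm above the table. The dial looks like the mill's; the sealer is a white body 300 x 85 mm and 66 mm high with an aluminium arm. To be left as it is

How it is judged:
By the outcome, as a careful person would: the job done as asked, in the order asked, and still so for the second after the job is handed in, with the robot touching nothing.
It also fails if it takes over 35 s, if anything falls off the work surface, if the arm or the gripper's body presses on something with over 40 N, if the wrist force passes 120 N, or if a joint passes its speed limit or range.

ROBOT

A 6-joint arm with a two-finger parallel gripper is mounted at the origin on the work surface. World frame = base frame: x ahead of the robot, y to its left, z up, the work surface at z = 0. Lengths are in m, angles in rad, forces in N, time in s.
With the tool pointing down it reaches from about 0.35 to 0.775 m from the base axis. Payload 5.5 kg.
Tool frame: the origin (TCP) lies between the finger pads; the fingertips stand 19 mm ahead of it and the grasp point (between the pads) is the TCP; z points along the fingers, x is the direction in which the jaws open and shut, and the axes are right-handed (so a half turn about z gives the same grasp; the last joint's range is limited). The gripper opens to 85 mm and grips with 20 to 120 N. Pads are 22 mm wide; open, the fingers measure 114 mm over their backs; the gripper's body (76 mm by 85 mm) begins 54 mm behind the grasp point. The pads swing forward as they close: fully open they stand 13 mm farther back than shut.
Start: joints at [0.97, 0.313, 0.046, 1.304, 0, 1.431], TCP at [0.256, 0.515, 0.25] pointing down, gripper open.
Joint ranges: [-2.76, 2.76], [-0.86, 1.69], [-1.03, 1.26], [-2.2, 2.34], [-1.47, 1.5], [-3.14, 3.14]. Speed limits (rad/s): [2.57, 2.57, 3.14, 3.14, 3.14, 3.14].

INTERFACE

Orientations are given as a unit quaternion [w, x, y, z].
In Python, from workcell import env gives the robot as it stands. The module is installed in compiled form; this text tells all that it offers.
- The arm moves only by the tool carry_out, never from a script. Its argument "steps" is a list of rows, each a list of 7 numbers: the gripper command: -1 is shut, 1 is fully open, values between are in proportion, then the shift along the tool's x, y, z in m, then the turn, a rotation vector about the tool's x, y, z in rad. A call has 1 to 20 rows; each row shifts and turns the commanded pose from where the row before left it, along the tool's axes as they then stand; what a row does not reach is not made up. A row lasts 1/8 s, in which the tool goes at most 62.5 mm and 10.7 degrees, less where a joint would pass 70% of its speed; a pose out of reach is approached as far as the arm can. A call with a gripper value outside its range is refused whole. The fingers move at their own pace and stop on an object; "grip_force" is the grip in N (left out, the last holds). Time passes only in rows, so rows that do not move let the fingers close. It gives the time, the measured TCP pose, the force and the opening at its end, in the units of the state.
- env.get_state(): the state, without advancing time (a new reading comes with each control period).
- env.read_camera(name): name is "side" or "top"; returns a dict with "color" (480x640x3 uint8, red, green, blue), "K" (3x3 intrinsics, pixels), "dist" ([k1, k2, p1, p2, k3] as OpenCV has them; the pictures are not rectified), "R" (3x3) and "t" (3): a world point X has camera coordinates R X + t. Camera axes: x right, y down, z forward; pixel columns grow to the right and rows downward; lengths in m; the calibration is good to about 2 mm. A picture is of the moment at which its call begins. There is no depth.
- env.hand_in(): hands the job in, once; it reports no verdict.
The state is a dict: "clock": time; "joint_pos": joint angles; "qvel": joint speeds; "tau": joint torques, N m; "tcp_pos": TCP position; "orientation": TCP orientation; "wrist_force": force on the tool from outside, world axes, zero at the start; "ft_torque": the same for the moment, N m; "finger_gap": finger opening in m.
Only numpy, scipy, OpenCV 4.12 (cv2) and the standard library are available. Lean on these libraries where they do the work, as an engineer would, in place of code of your own. Each camera call takes 0.05 s, during which the arm holds its last target. There are 200 camera calls.

## Working session

There is one attempt and no reset: what is moved stays moved. The work goes in short steps, Python scripts to look and compute and a tool call to move; the robot and the scene stay as the last step left them, time stands still between calls to the robot, and variables do not carry over. Pictures are saved under pics/ and viewed, about 8 in all and at most 12, crops included, and the job is handed in when it is done.

Besides the shell and the picture viewer there is one more tool, called after ">>>" as name(argument=value, ...) on one line, values as JSON. carry_out: Moves the arm, as the interface text tells. Its arguments: {"type":"object","properties":{"steps":{"type":"array","items":{"type":"array","items":{"type":"number"}}},"grip_force":{"type":"number"}},"required":["steps"]}

```bash
mkdir -p pics; python3 - <<'E'
from workcell import env
import cv2,numpy as np
for n in("top","side"):
    r=env.read_camera(n); cv2.imwrite(f"pics/{n}0.png",r["color"][:,:,::-1]); print(n,r["K"].round(1).tolist(),np.round(r["dist"],4),r["R"].round(3).tolist(),r["t"].round(3))
s=env.get_state();print(s)
E
```

```text
top [[475.2, 0.0, 322.3], [0.0, 475.2, 234.2], [0.0, 0.0, 1.0]] [-0.0254  0.      0.      0.      0.    ] [[0.009, -1.0, -0.025], [-0.99, -0.005, -0.14], [0.139, 0.026, -0.99]] [-0.019  0.493  0.71 ]
side [[475.4, 0.0, 317.7], [0.0, 475.4, 235.9], [0.0, 0.0, 1.0]] [-0.1214  0.      0.      0.      0.    ] [[0.997, -0.08, -0.009], [-0.063, -0.715, -0.697], [0.05, 0.695, -0.717]] [-0.503  0.063  0.903]
{'clock': 0.1, 'joint_pos': array([ 9.70433338e-01,  3.13961409e-01,  4.51187152e-02,  1.30361657e+00,
       -1.97935446e-05,  1.43118099e+00]), 'qvel': array([-0.00055152, -0.00090383,  0.00261425,  0.00153438, -0.00093277,
        0.00082511]), 'tau': array([ 1.64039368e-03, -4.81725740e+01,  2.99244171e+01,  1.27887508e-02,
       -2.44366556e-04,  1.19711328e-05]), 'tcp_pos': array([0.2554378 , 0.51467933, 0.24948816]), 'orientation': array([ 3.44606188e-04,  8.49887318e-01,  5.26963808e-01, -7.56759738e-04]), 'wrist_force': array([-0.39136824,  1.01112235,  0.46613436]), 'ft_torque': array([ 0.00673617,  0.00886297, -0.03172024]), 'finger_gap': 0.08548415470517626}
```

View pics/top0.png

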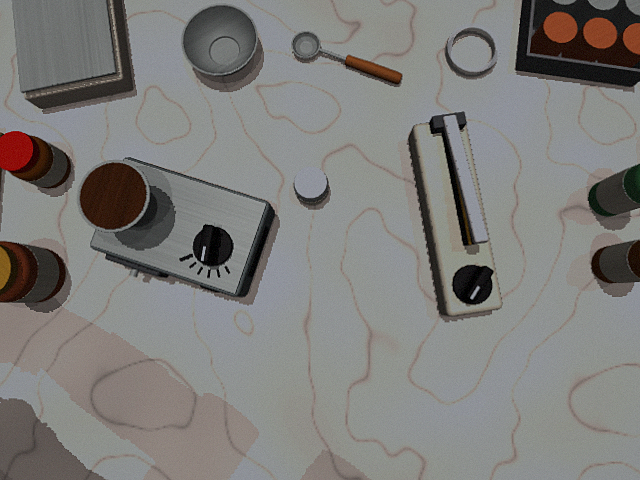

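View pics/side0.png

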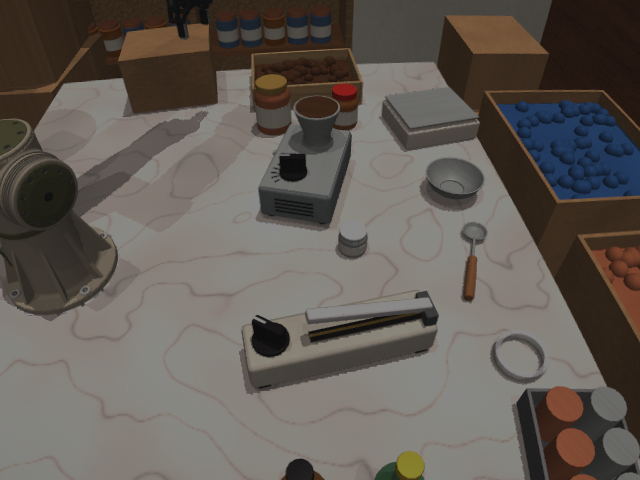

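The top view shows the mill dial at about (212,245), its marks below it, the hopper at (115,195), and the sealer dial at (473,284). Next I'll take a closer crop.

```bash
cat > h.py <<'E'
import cv2,numpy as np
from workcell import env
def px2w(r,pts,z):
    u=cv2.undistortPoints(np.float64(pts).reshape(-1,1,2),r["K"],np.float64(r["dist"])).reshape(-1,2)
    d=np.c_[u,np.ones(len(u))]@r["R"]; c=-r["R"].T@r["t"]
    return c+d*((z-c[2])/d[:,2])[:,None]
def w2px(r,P):
    return cv2.projectPoints(np.float64(P).reshape(-1,1,3),cv2.Rodrigues(r["R"])[0],r["t"],r["K"],np.float64(r["dist"]))[0].reshape(-1,2)
E
python3 - <<'E'
from h import *
r=env.read_camera("top"); g=r["color"]
cr=cv2.resize(g[150:305,75:285],None,fx=3.8,fy=3.8,interpolation=cv2.INTER_CUBIC)
cr=cv2.convertScaleAbs(cr,alpha=1.6)
cv2.imwrite("pics/crop1.png",cr[:,:,::-1])
# dark dial blob
m=(g.max(2)<55).astype(np.uint8); m[:, :175]=0;m[:,260:]=0;m[:215]=0;m[300:]=0
n,l,st,c=cv2.connectedComponentsWithStats(m)
for i in range(1,n):
    if st[i,4]>8: print(st[i],c[i].round(1),px2w(r,[c[i]],.085).round(4))
E
```

```text
[ 193  224   40   43 1232] [212.7 245.6] [[0.4688 0.1437 0.085 ]]
[233 234  27  63 493] [250.  270.1] [[0.4333 0.0877 0.085 ]]
[180 254  13   7  40] [186.2 257. ] [[0.4517 0.1823 0.085 ]]
[190 262   6   6  15] [192.6 264.3] [[0.441  0.1722 0.085 ]]
[197 267   6   8  16] [199.5 270.5] [[0.4321 0.1616 0.085 ]]
[225 266   5   8  17] [226.8 269.3] [[0.4342 0.1217 0.085 ]]
[207 269   4   9  19] [208.5 273.2] [[0.4283 0.1483 0.085 ]]
[217 269   3   8  15] [217.9 272.7] [[0.4291 0.1346 0.085 ]]
[200 285  20   8  47] [209.  288.6] [[0.4061 0.1466 0.085 ]]
```

View pics/crop1.png

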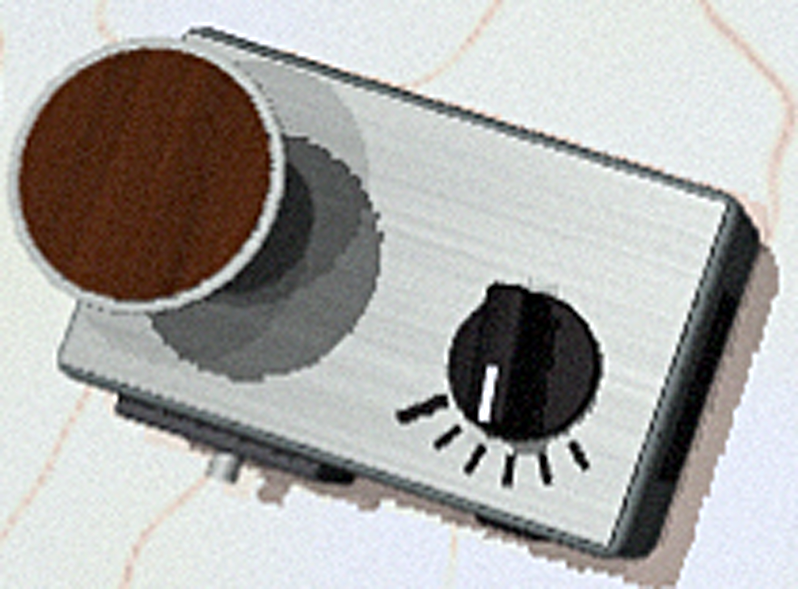

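```bash
python3 - <<'E'
from h import *
r=env.read_camera("top"); g=r["color"]
M=px2w(r,[[192.6,264.3],[199.5,270.5],[208.5,273.2],[217.9,272.7],[226.8,269.3]],.085)[:,:2]
L=px2w(r,[[186.2,257.]],.085)[0,:2]
from scipy.optimize import least_squares
# marks at 20deg steps around axis: c, R, phase
k=np.arange(1,6)
f=lambda p:(np.c_[p[0]+p[2]*np.cos(p[3]+k*np.pi/9),p[1]+p[2]*np.sin(p[3]+k*np.pi/9)]-M).ravel()
s=least_squares(f,[.468,.143,.04,2.3]);p=s.x;print("axis",p,abs(s.fun).max(),"long mark dir",np.arctan2(L[1]-p[1],L[0]-p[0]))
# disc at z .094 : left/right extents row ~ 252
m=(g.max(2)<55).astype(np.uint8)[224:267,190:236]
cn=max(cv2.findContours(m,0,1)[0],key=cv2.contourArea).reshape(-1,2)+[190,224]
h=px2w(r,cn,.094)[:,:2]
print("disc circ",[np.round(x,4) for x in cv2.minEnclosingCircle(h.astype(np.float32))])
w=(g.min(2)>110); w[:244]=0;w[263:]=0;w[:,:199]=0;w[:,209:]=0
ys,xs=np.nonzero(w);W=px2w(r,np.c_[xs,ys],.130)[:,:2];print(len(W))
for z in(0,):
    d=np.linalg.svd(W-W.mean(0))[2][0];print("line mean",W.mean(0),"dir",d,np.arctan2(*d[::-1]),"from axis",np.arctan2(*(W.mean(0)-p[:2])[::-1]),np.hypot(*(W.mean(0)-p[:2])))
s=env.get_state();print(s["tcp_pos"],s["orientation"])
from scipy.spatial.transform import Rotation as Ro
o=s["orientation"];print(Ro.from_quat(o[[1,2,3,0]]).as_matrix().round(3))
E
```

```text
axis [0.46775479 0.14310271 0.03975628 1.96402224] 0.00035318520641725026 long mark dir 1.9608091949538342
disc circ [array([0.4699, 0.1419]), np.float64(0.0319)]
37
line mean [0.45239865 0.14539168] dir [-0.98526159  0.17105436] 2.969692951551159 from axis 2.9936236502644746 0.01552580302224617
[0.25554113 0.51479076 0.2497377 ] [ 2.31411285e-04  8.49900908e-01  5.26942246e-01 -5.11425943e-04]
[[ 0.445  0.896 -0.001]
 [ 0.896 -0.445 -0.001]
 [-0.001 -0.    -1.   ]]
```

Axis is at (0.4678, 0.1431), the pointer is at about 2.98–2.99 rad, and the stop mark is at 1.963 rad, so the dial sits at click 3. I'll move above the dial and align the jaws across the bar.

>>> carry_out(steps=[[0.2,-0.0199,0.0296,0,0,0,0],[0.2,-0.0199,0.0296,0,0,0,0],[0.2,-0.0199,0.0296,0,0,0,0],[0.2,-0.0199,0.0296,0,0,0,0],[0.2,-0.0199,0.0296,0,0,0,0],[0.2,-0.0199,0.0296,0,0,0,0],[0.2,-0.0199,0.0296,0,0,0,0],[0.2,-0.0199,0.0296,0,0,0,0],[0.2,-0.0199,0.0296,0,0,0,0],[0.2,-0.0199,0.0296,0,0,0,0],[0.2,-0.0199,0.0296,0,0,0,0],[0.2,-0.0199,0.0296,0,0,0,0],[0.2,0,0,0,0,0,-0.11],[0.2,0,0,0,0,0,-0.11],[0.2,0,0,0,0,0,-0.11],[0.2,0,0,0,0,0,0],[0.2,0,0,0,0,0,0]], grip_force=25)

```text
clock: 2.33
tcp_pos: [0.4676, 0.1432, 0.2502]
orientation: [-0.0, 0.752, 0.659, -0.0]
wrist_force: [-0.4, 0.2, 0.4]
finger_gap: 0.0515
```

>>> carry_out(steps=[[0.2,0,0,0.03,0,0,0],[0.2,0,0,0.03,0,0,0],[0.2,0,0,0.03,0,0,0],[0.2,0,0,0.02,0,0,0],[0.2,0,0,0.018,0,0,0],[0.2,0,0,0,0,0,0]])

```text
clock: 3.08
tcp_pos: [0.4664, 0.1431, 0.1211]
orientation: [-0.001, 0.752, 0.659, -0.001]
wrist_force: [-0.2, -0.8, 0.6]
finger_gap: 0.0513
```

```bash
python3 - <<'E'
from h import *
r=env.read_camera("side"); g=r["color"]
print(w2px(r,[.4678,.1431,.12]))
cr=cv2.resize(g[80:230,230:390],None,fx=3.8,fy=3.8,interpolation=cv2.INTER_CUBIC)
cv2.imwrite("pics/crop2.png",cv2.convertScaleAbs(cr,alpha=1.6)[:,:,::-1])
E
```

```text
[[293.11082838 158.96817725]]
```

View pics/crop2.png

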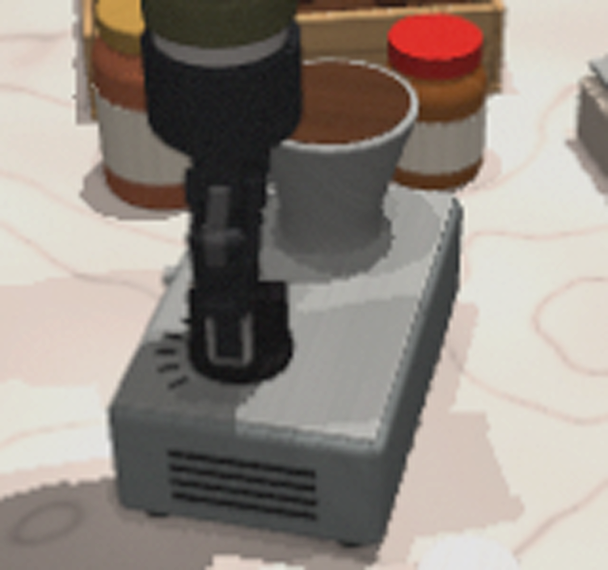

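The side crop shows the fingers at about (230,340) straddling the bar, with the hopper clear. Now I'll close them.

>>> carry_out(steps=[[-1,0,0,0,0,0,0],[-1,0,0,0,0,0,0],[-1,0,0,0,0,0,0],[-1,0,0,0,0,0,0],[-1,0,0,0,0,0,0],[-1,0,0,0,0,0,0]], grip_force=40)

```text
clock: 3.88
tcp_pos: [0.4686, 0.1445, 0.1235]
orientation: [-0.0, 0.752, 0.66, 0.002]
wrist_force: [-0.9, 5.2, 2.8]
finger_gap: 0.0152
```

```bash
python3 - <<'E'
from h import *
s=env.get_state();print(s)
E
```

```text
{'clock': 3.875, 'joint_pos': array([ 0.13376503,  0.22778051, -0.39332275,  0.94681872,  0.00264938,
        0.26383376]), 'qvel': array([ 6.16985196e-05,  1.12281806e-05, -1.78591561e-03,  1.40538546e-03,
        3.82995042e-04, -4.07621890e-04]), 'tau': array([-2.42961556e+00, -3.86737454e+01,  2.53884047e+01,  1.71098169e-01,
       -1.32361226e+00, -1.47276116e-02]), 'tcp_pos': array([0.46858393, 0.1445295 , 0.12352439]), 'orientation': array([-3.07715232e-04,  7.51563105e-01,  6.59658305e-01,  1.93017982e-03]), 'wrist_force': array([-0.87812711,  5.20742466,  2.7554421 ]), 'ft_torque': array([ 0.83244068,  0.04614435, -0.02880766]), 'finger_gap': 0.01520980423284935}
```

>>> carry_out(steps=[[-1,0.0015,0,0,0,0,0],[-1,0,0,0,0,0,0.13],[-1,0,0,0,0,0,0.13],[-1,0,0,0,0,0,0.13],[-1,0,0,0,0,0,0.13],[-1,0,0,0,0,0,0.13],[-1,0,0,0,0,0,0.13],[-1,0,0,0,0,0,0.13],[-1,0,0,0,0,0,0.08],[-1,0,0,0,0,0,0],[-1,0,0,0,0,0,0]])

```text
clock: 5.25
tcp_pos: [0.4683, 0.1444, 0.1235]
orientation: [0.0, 0.975, 0.223, 0.001]
wrist_force: [-2.5, -0.3, 6.6]
finger_gap: 0.0153
```

```bash
cat >> h.py <<'E'
from scipy.spatial.transform import Rotation as Ro
def st():
    s=env.get_state();o=s["orientation"];m=Ro.from_quat(o[[1,2,3,0]]).as_matrix()
    print("t",s["clock"],"yaw",np.arctan2(m[1,0],m[0,0]).round(4),"bar",(np.arctan2(m[1,0],m[0,0])+np.pi/2).round(4),"tz",m[:,2].round(4),s["tcp_pos"].round(4),s["wrist_force"].round(2),s["ft_torque"].round(3),s["tau"][5].round(3),s["finger_gap"].round(4))
E
python3 -c "from h import *;st()"
```

```text
Traceback (most recent call last):
  File "h.py", line 12, in st
    print("t",s["clock"],"yaw",np.arctan2(m[1,0],m[0,0]).round(4),"bar",(np.arctan2(m[1,0],m[0,0])+np.pi/2).round(4),"tz",m[:,2].round(4),s["tcp_pos"].round(4),s["wrist_force"].round(2),s["ft_torque"].round(3),s["tau"][5].round(3),s["finger_gap"].round(4))
                                                                                                                                                                                                                                       ^^^^^^^^^^^^^^^^^^^^^
AttributeError: 'float' object has no attribute 'round'
```

```bash
sed -i 's/s\["finger_gap"\].round(4)/s["finger_gap"]/' h.py; python3 -c "from h import *;st()"
```

```text
t 5.25 yaw 0.4495 bar 2.0203 tz [ 1.5e-03 -6.0e-04 -1.0e+00] [0.4683 0.1444 0.1235] [-2.46 -0.29  6.62] [-0.179  0.545 -0.094] -0.072 0.015280226901123111
```

>>> carry_out(steps=[[-1,0,0,0,0,0,0.04],[-1,0,0,0,0,0,0.04],[-1,0,0,0,0,0,0],[-1,0,0,0,0,0,0]])

```text
clock: 5.75
tcp_pos: [0.4682, 0.1444, 0.1235]
orientation: [0.001, 0.983, 0.185, 0.001]
wrist_force: [-2.4, -1.1, 7.3]
finger_gap: 0.0148
```

```bash
python3 -c "from h import *;st()"
```

```text
t 5.75 yaw 0.3717 bar 1.9425 tz [ 1.4e-03 -9.0e-04 -1.0e+00] [0.4682 0.1444 0.1235] [-2.37 -1.05  7.32] [-0.268  0.501  0.971] 0.888 0.014782853372973333
```

Torque rose to 0.97 N·m at a bar direction of about 1.95 rad (stop mark 1.963), so the dial is at its stop. Next I'll turn it back three clicks.

>>> carry_out(steps=[[-1,0,0,0,0,0,-0.13],[-1,0,0,0,0,0,-0.13],[-1,0,0,0,0,0,-0.13],[-1,0,0,0,0,0,-0.13],[-1,0,0,0,0,0,-0.13],[-1,0,0,0,0,0,-0.13],[-1,0,0,0,0,0,-0.13],[-1,0,0,0,0,0,-0.13],[-1,0,0,0,0,0,-0.02],[-1,0,0,0,0,0,0],[-1,0,0,0,0,0,0]])

```text
clock: 7.12
tcp_pos: [0.4686, 0.1447, 0.1235]
orientation: [0.001, 0.755, 0.656, 0.001]
wrist_force: [-1.6, 0.6, 6.6]
finger_gap: 0.0155
```

```bash
python3 -c "from h import *;st()"
```

```text
t 7.125 yaw 1.4299 bar 3.0007 tz [ 2.2e-03 -1.0e-04 -1.0e+00] [0.4686 0.1447 0.1235] [-1.59  0.58  6.57] [0.016 0.222 0.096] 0.033 0.01547105463500415
```

Now I'll release, rise and back off towards the start so the camera can see the dial.

>>> carry_out(steps=[[0.2,0,0,0,0,0,0],[0.2,0,0,0,0,0,0],[0.2,0,0,0,0,0,0],[0.2,0,0,0,0,0,0],[0.2,0,0,-0.015,0,0,0],[0.2,0,0,-0.03,0,0,0],[0.2,0,0,-0.03,0,0,0],[0.2,0,0,-0.03,0,0,0],[0.2,0,0,-0.03,0,0,0],[0.2,0.03,-0.02,0,0,0,0],[0.2,0.03,-0.02,0,0,0,0],[0.2,0.03,-0.02,0,0,0,0],[0.2,0.03,-0.02,0,0,0,0],[0.2,0.03,-0.02,0,0,0,0],[0.2,0.03,-0.02,0,0,0,0],[0.2,0.03,-0.01,0,0,0,0],[0.2,0.03,0,0,0,0,0],[0.2,0.03,0,0,0,0,0],[0.2,0,0,0,0,0,0]])

```text
clock: 9.5
tcp_pos: [0.3771, 0.4319, 0.2578]
orientation: [-0.0, 0.754, 0.656, 0.0]
wrist_force: [-0.4, -0.9, -0.4]
finger_gap: 0.0513
```

```bash
python3 - <<'E'
from h import *
st()
r=env.read_camera("top"); g=r["color"]
cr=cv2.resize(g[150:305,75:285],None,fx=3.8,fy=3.8,interpolation=cv2.INTER_CUBIC)
cv2.imwrite("pics/crop3.png",cv2.convertScaleAbs(cr,alpha=1.6)[:,:,::-1])
w=(g.min(2)>110); w[:244]=0;w[263:]=0;w[:,:199]=0;w[:,209:]=0
ys,xs=np.nonzero(w);W=px2w(r,np.c_[xs,ys],.130)[:,:2]
d=np.linalg.svd(W-W.mean(0))[2][0];d*=-np.sign(d[0])
v=W.mean(0)-[.4678,.1431]
print(len(W),"angle by line",np.arctan2(d[1],d[0])-1.964,"from axis",np.arctan2(v[1],v[0])-1.964)
E
```

```text
t 9.5 yaw 1.432 bar 3.0028 tz [ 7.e-04  7.e-04 -1.e+00] [0.3771 0.4319 0.2578] [-0.35 -0.87 -0.41] [-0.045  0.093  0.068] 0.109 0.05130223753008914
38 angle by line 1.019306652219389 from axis 1.0210626838113637
```

View pics/crop3.png

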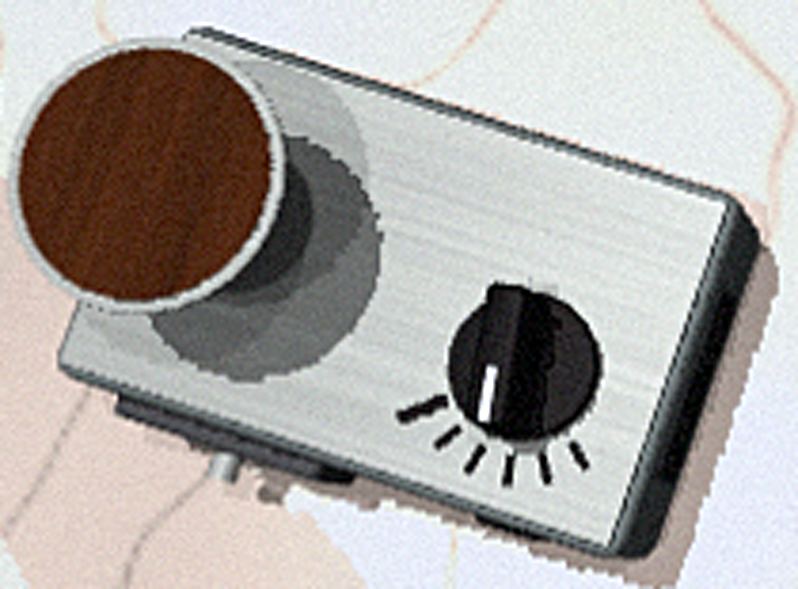

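The line on the dial, at about (488,395), again measures 1.02 rad from the stop mark, which is click 3 (1.047).

```bash
python3 -c "
from workcell import env
print(env.hand_in())"
```

```text
the job is handed in; nothing more can be done
None
```

The mill dial was turned clockwise to its stop, turned back anticlockwise three clicks and released, and the job is handed in. The arm's clock read 9.5 s at the end of the last move.

- **At the stop:** the wrist torque rose to about 0.97 N·m, against about 0.09 N·m while turning. The bar then pointed at about 1.95 rad, in line with the long mark at 1.963 rad.
- **After letting go:** the top camera puts the dial at about 1.02 rad from the stop. The nearest click is the third, at 1.047 rad, so this agrees within measuring error. The dial also started at the third click, so the before and after pictures look alike. That it really turned is shown by the grip staying at about 15 mm throughout and by the torque at the stop.
- **Sealer dial:** the arm stayed well away from the sealer. I did not measure its dial again afterwards.

The gripper had been pulled about 1.5 mm to one side when it closed, so I corrected for that before turning. No check failed.

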